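# Seat a door rail on the bench dogs and snug the hold-down clamp

### The job

Slide the walnut door rail back until its far long edge sits snug against both bench dogs, then turn the hold-down clamp's T-bar clockwise until the pad meets the wood, and snug it by feel to about 55 N under the pad: firmly held, not cranked down hard enough to dent it. Push the rail gently, leave the other things on the bench alone, and let go of the clamp when the rail is held.

Things in the scene. Friction and masses are not known exactly. Their poses are not given: they have to be found in the camera images.
- clamping_board: birch-ply clamping board, 390 x 600 x 19 mm, fixed flat on the bench. Two round aluminium bench dogs (20 mm diameter, standing 20 mm proud) are fixed in it. Origin: on its underside, midway between the dogs. Its x axis is the way the rail must slide, away from the robot; its y axis runs through both dogs, at y = +96 and -96 mm
- dog_left (a point): axis of the left (+y) bench dog, 12 mm above the clamping board's top
- dog_right (a point): axis of the right (-y) bench dog, 12 mm above the clamping board's top
- rail: dark walnut door rail, loose and flat on the clamping board on the robot's side of the dogs: 140 mm (x) x 300 mm (y) x about 25 mm thick, 0.5 to 0.85 kg, friction about 0.6. Origin: centre of its underside; +x points to the far long edge that must sit against the dogs; each dog's axis is then 80 mm from the origin along x. Starts 15 to 40 mm short of the dogs, up to 0.1 rad askew
- clamp: blue cast hold-down clamp: a fixed steel column (20 mm diameter, 147 mm tall) in a hole of the clamping board 96 mm beyond the line of the dogs; its arm (top 126 mm above the origin) reaches 130 mm over the rail to a vertical screw. Origin: on the column's axis, within 1.5 mm of the clamping board's top; the arm points along -x, swung up to 0.25 rad either way
- clamp_handle (a joint): screw angle, rad; grows clockwise seen from above: bar and pad sink 4 mm a turn. Starts at 6 to 10; snug comes 0.8 to 2.5 turns on. Turning it free takes 0.065 N m; once the pad bears, 0.003 N m (a sixth more or less) more per newton under it: 0.23 N m at 55 N, 6 N square on the bar 38 mm out, while it turns; it holds itself. It builds up softly: 12 and 22 N come about 2.2 and 1.5 rad before 55 N
- bar_mid (a point): middle of the steel T-bar, on the screw's axis, about 160 mm above the clamping board's top. The bar is level, 10 mm thick, 127 mm long over its end balls (15 mm), fixed through a hub of 22 mm diameter that reaches from 20 mm below to 12 mm above this point; the arm's top is at least 25 mm below the bar, and all is free above it
- bar_end (a point): centre of the ball at one end of the T-bar, 56 mm from bar_mid; the other end is straight across
- pad_face (a point): centre of the underside of the pad, on the screw's axis; 132 mm below bar_mid while it hangs free. It starts 1 to 7 mm above the rail's top
- clamp_pad: the clamp's swivel pad, orange, 32 mm in diameter, not turning with the screw; it has a little up-and-down play on the screw's tip, so the load comes only some part of a turn after it touches. Origin: centre of its underside
- glue_bottle: white glue bottle with orange cap, 60 mm in diameter, 165 mm tall, standing on the clamping board at its left side. Leave alone. Origin: centre of its underside
- tape_measure: yellow tape measure, about 75 x 35 x 66 mm, standing on the clamping board at its right side. Leave alone. Origin: centre of its underside
- mallet: wooden mallet, 290 mm long, lying on the bench to the right. Leave alone. Origin: under the middle of its handle
- screwdriver: screwdriver, 200 mm long, lying on the bench to the left. Leave alone. Origin: under its middle

How it is judged:
By the outcome, as a careful person would: the job done as asked, in the order asked, and still so for the second after the job is handed in, with the robot touching nothing.
It also fails if it takes over 70 s, if anything falls off the work surface, if the arm or the gripper's body presses on something with over 40 N, if the wrist force passes 120 N, or if a joint passes its speed limit or range.

### The arm

A 6-joint arm with a two-finger parallel gripper is mounted at the origin on the work surface. World frame = base frame: x ahead of the robot, y to its left, z up, the work surface at z = 0. Lengths are in m, angles in rad, forces in N, time in s.
With the tool pointing down it reaches from about 0.35 to 0.975 m from the base axis. Payload 4.9 kg.
Tool frame: the origin (TCP) lies at the very end of the fingers, on their centre line; the grasp point (between the pads) lies 19 mm behind it (ctrl.grasp_offset is the distance from the TCP to the grasp point, in m); z points along the fingers, y is the line along which they close (so a half turn about z gives the same grasp; the last joint's range is limited). The gripper opens to 85 mm and grips with 20 to 120 N. Pads are 22 mm wide; open, the fingers measure 114 mm over their backs; the gripper's body (76 mm by 85 mm) begins 54 mm behind the grasp point. The pads swing forward as they close: fully open they stand 13 mm farther back than shut.
Start: joints at [1.169, 0.053, 1.613, -0, 1.476, -0.119], TCP at [0.174, 0.6, 0.231] pointing down, gripper open.
Joint ranges: [-3.01, 3.01], [-1.01, 2.22], [0.06, 2.58], [-1.02, 4.17], [0.09, 2.62], [-3.14, 3.14]. Speed limits (rad/s): [2.57, 2.57, 3.14, 3.14, 3.14, 3.14].

### API

Orientations are given as a rotation vector (axis times angle).
In Python, from station import ctrl, optics gives the robot as it stands.
- The arm moves only by the shell command python3 -m handwheel 'ROWS' [OPENING] [FORCE]. ROWS is JSON, a list of rows, each an object of numbers: "tx", "ty", "tz": the shift along the tool's x, y, z in mm; "roll": the turn about the tool's z in rad. A call has 1 to 12 rows; each row shifts and turns the commanded pose from where the row before left it, along the tool's axes as they then stand; what a row does not reach is not made up. A row lasts 1/12 s, in which the tool goes at most 41.7 mm and 7.16 degrees, less where a joint would pass 70% of its speed; a pose out of reach is approached as far as the arm can. A call with a gripper value outside its range is refused whole. OPENING is the finger opening in mm, from 0 to 85.4, set as the call begins (- or left out, the last holds). The fingers move at their own pace and stop on an object; FORCE is the grip in N (left out, the last holds). Time passes only in rows, so rows that do not move let the fingers close. It gives the time, the measured TCP pose, the force, the opening and the grip force at its end, in the units of the state.
- ctrl.get_obs(): the state, without advancing time (a new reading comes with each control period).
- optics.get_image(name): name is "side" or "top" or "wrist"; returns (picture, depth): 384x512x3 uint8, red, green, blue; 384x512 float32, m along the optical axis (not along the pixel's ray), 0 where there is no reading.
- optics.camera_params(name): a dict with "mtx" (3x3 intrinsics, pixels), "k1" (the pictures are not rectified: a ray, as slopes to the right and down, at radius r is drawn at 1 + k1 r^2 times it, then the intrinsics apply), "extrinsics" (4x4, takes a point from camera to world coordinates); the wrist camera has in their place "tool_from_camera" (4x4, takes a point from camera to tool coordinates, whose origin is the TCP and whose axes are the flange's). Camera axes: x right, y down, z forward; pixel columns grow to the right and rows downward; lengths in m; the calibration is good to about 2 mm. A picture is of the moment at which its call begins: read the wrist's pose just before it. camera_params takes no time and is no camera call.
- ctrl.finish_job(): hands the job in; it is judged then, once.
The state is a dict: "t": time; "q": joint angles; "dq": joint speeds; "effort": joint torques, N m; "tool_pos": TCP position; "tool_rot": TCP orientation; "contact_force": force on the tool from outside, world axes, zero at the start; "wrist_torque": the same for the moment, N m; "opening": finger opening in m; "grip_force": force on a finger pad.
Only numpy, scipy, OpenCV 4.12 (cv2) and the standard library are available. Lean on these libraries where they do the work, as an engineer would, in place of code of your own. Each camera call takes 0.05 s, during which the arm holds its last target. There are 200 camera calls.

## Working session

There is one attempt and no reset: what is moved stays moved. The work goes in short steps, Python scripts to look and compute and a shell command to move; the robot and the scene stay as the last step left them, time stands still between calls to the robot, and variables do not carry over. Pictures are saved under pics/ and viewed, at most 10 in all, crops included, and the job is handed in when it is done.

```bash
ls; mkdir -p pics; cat > h.py <<'E'
import numpy as np, cv2
from scipy.spatial.transform import Rotation as R
from station import ctrl, optics
def grab(n):
    o=ctrl.get_obs(); im,d=optics.get_image(n); p=optics.camera_params(n)
    if n=='wrist':
        T=np.eye(4);T[:3,:3]=R.from_rotvec(o['tool_rot']).as_matrix();T[:3,3]=o['tool_pos'];E=T@np.array(p['tool_from_camera'])
    else: E=np.array(p['extrinsics'])
    return im,d,(np.array(p['mtx']),p['k1'],E)
def ray(c,uv):
    K,k1,E=c; uv=np.atleast_2d(uv).astype(float)
    s=cv2.undistortPoints(uv[:,None],K,np.array([k1,0,0,0.]))[:,0]
    return E[:3,3],np.c_[s,np.ones(len(s))]@E[:3,:3].T
def onz(c,uv,z):
    o,d=ray(c,uv); return o+d*((z-o[2])/d[:,2])[:,None]
def pts(c,uv,dep):
    o,d=ray(c,uv); return o+d*np.asarray(dep)[:,None]
def two(c1,u1,c2,u2):
    o1,d1=ray(c1,u1);o2,d2=ray(c2,u2);d1=d1[0];d2=d2[0]
    s=np.linalg.lstsq(np.c_[d1,-d2],o2-o1,rcond=None)[0]
    a=o1+s[0]*d1;b=o2+s[1]*d2; return (a+b)/2,np.linalg.norm(a-b)
def save(n,im): cv2.imwrite('pics/'+n+'.png',im[...,::-1])
E
python3 - <<'E'
from h import *
a,d,c=grab('top');b,d2,c2=grab('side')
np.savez('a.npz',a=a,d=d,b=b,d2=d2)
save('1',np.vstack([a,b])[:, :]); 
save('1',cv2.resize(np.hstack([a,b]),(800,300)))
save('top',a);save('side',b)
for x in(c,c2):print(x[2].round(3),x[0].round(1),x[1])
print(ctrl.get_obs())
E
```

```text
pics
[[ 0.014 -0.978  0.208  0.358]
 [-1.    -0.015  0.    -0.004]
 [ 0.003 -0.207 -0.978  1.172]
 [ 0.     0.     0.     1.   ]] [[361.2   0.  259.1]
 [  0.  361.2 189.8]
 [  0.    0.    1. ]] -0.10799661134496372
[[-0.994 -0.062  0.095  0.495]
 [-0.112  0.662 -0.741  0.865]
 [-0.017 -0.747 -0.665  0.891]
 [ 0.     0.     0.     1.   ]] [[349.1   0.  251.2]
 [  0.  349.1 191. ]
 [  0.    0.    1. ]] -0.0616975641155048
{'t': 0.1, 'q': array([ 1.16900356e+00,  5.33067620e-02,  1.61416727e+00,  2.72495905e-06,
        1.47596274e+00, -1.18994005e-01]), 'dq': array([-0.00095087, -0.00190437, -0.00324432,  0.0005601 , -0.00126544,
       -0.00038962]), 'effort': array([ 5.05415869e-05, -3.94904172e+01, -3.71361959e+01, -1.58161970e-04,
        3.95750991e-03, -2.21545866e-05]), 'tool_pos': array([0.17417834, 0.59965836, 0.23016975]), 'tool_rot': array([-4.42673417e-01, -3.10976485e+00,  2.79756087e-03]), 'contact_force': array([-0.34284972,  0.67262305,  0.07669659]), 'wrist_torque': array([ 0.04330515, -0.00650272,  0.02814627]), 'grip_force': 0.0, 'opening': 0.08513016198750863}
```

View pics/top.png

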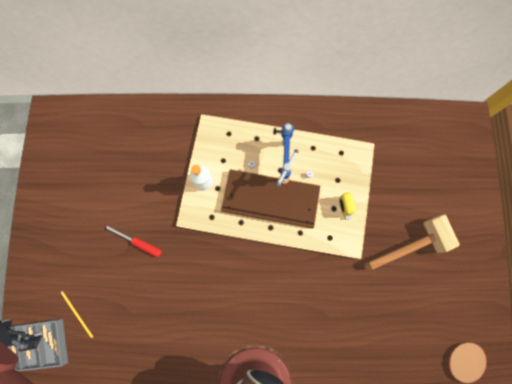

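View pics/side.png

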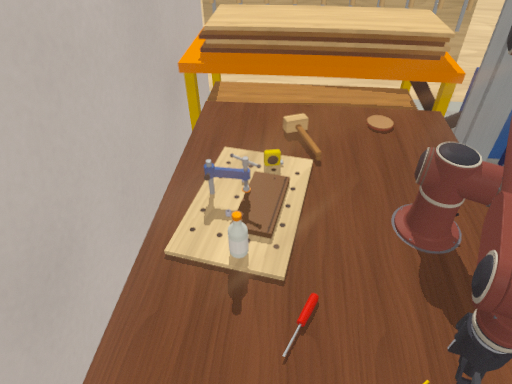

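Top view: the rail spans about (225–320, 172–225), the dogs are at (252,165) and (310,174), and the clamp column is at (288,131). The T-bar runs from (297,152) to (280,185), the bottle is at (200,178) and the tape at (348,204). The side view agrees.

```bash
python3 - <<'E'
from h import *
z=np.load('a.npz');a=z['a'];d=z['d'];p=optics.camera_params('top');c=(np.array(p['mtx']),p['k1'],np.array(p['extrinsics']))
v,u=np.mgrid[100:260,170:390];uv=np.c_[u.ravel(),v.ravel()];dep=d[v,u].ravel();P=pts(c,uv,dep);Z=P[:,2].reshape(v.shape)
hsv=cv2.cvtColor(a,cv2.COLOR_RGB2HSV)[100:260,170:390]
col=a[100:260,170:390].reshape(-1,3)
for q in [(252,165),(310,174),(288,131),(297,152),(280,185),(270,200),(286,172),(240,180),(215,150)]:
    print(q,P[(q[1]-100)*220+q[0]-170].round(3),a[q[1],q[0]])
g=a.astype(int);m=(g.sum(2)<190)[100:260,170:390].astype(np.uint8)
m=cv2.morphologyEx(m,cv2.MORPH_OPEN,np.ones((5,5)));n,l,s,ce=cv2.connectedComponentsWithStats(m)
print(s,ce)
i=[k for k in range(1,n) if 1500<s[k,4]<8000]
for k in i:
    Zk=Z[l==k];print(np.percentile(Zk,[10,50,90]))
    cn=cv2.findContours((l==k).astype(np.uint8),0,2)[0][0];r=cv2.minAreaRect(cn);b=cv2.boxPoints(r)+[170,100];print(b);print(onz(c,b,.044).round(3))
save('2',cv2.resize(a[110:250,180:380],(800,560),interpolation=cv2.INTER_CUBIC))
E
```

```text
(252, 165) [0.681 0.021 0.037] [173 172 176]
(310, 174) [ 0.652 -0.168  0.042] [221 221 224]
(288, 131) [ 0.756 -0.088  0.15 ] [116 126 137]
(297, 152) [ 0.68  -0.111  0.183] [178 164 147]
(280, 185) [ 0.582 -0.062  0.181] [124 105  95]
(270, 200) [ 0.564 -0.039  0.043] [120  79  52]
(286, 172) [ 0.62  -0.079  0.184] [181 187 187]
(240, 180) [0.628 0.058 0.043] [81 54 35]
(215, 150) [0.736 0.146 0.02 ] [251 234 179]
[[    0     0   220   160 34785]
 [   79    75    17    11   156]
 [    0    77    14    15   196]
 [   65    79    11     7    63]] [[110.2544775   79.46514302]
 [ 86.72435897  80.42948718]
 [  6.42857143  84.12244898]
 [ 69.98412698  82.06349206]]
```

View pics/2.png

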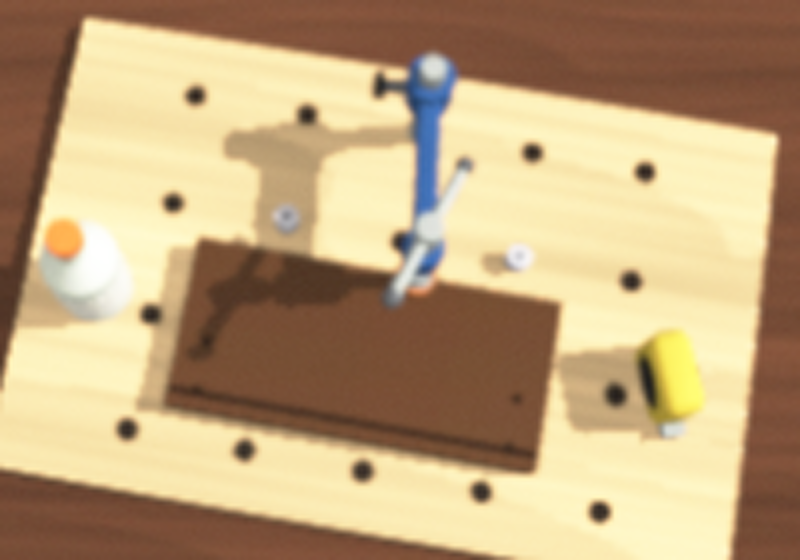

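```bash
cat >> h.py <<'E'
def plan(xyz,rows=12):
    o=ctrl.get_obs();M=R.from_rotvec(o['tool_rot']).as_matrix();v=M.T@(np.array(xyz)-o['tool_pos'])*1000
    print('tool d mm',v.round(1),'per row',(v/rows).round(2),'len',np.linalg.norm(v).round(1));return v
def st():
    o=ctrl.get_obs();M=R.from_rotvec(o['tool_rot']).as_matrix()
    print('t',round(o['t'],2),'tcp',o['tool_pos'].round(4),'x',M[:,0].round(3),'z',M[:,2].round(3),'q',o['q'].round(3),'F',o['contact_force'].round(2),'T',o['wrist_torque'].round(3),'op',round(o['opening'],4))
E
python3 -c "
from h import *
st();plan([.38,.32,.36],11)
o=ctrl.get_obs();M=R.from_rotvec(o['tool_rot']).as_matrix();print((M.T@np.array([.04,-.35,0])*1000/11).round(1))
print(optics.camera_params('wrist'))"
```

```text
t 0.1 tcp [0.1742 0.5997 0.2302] x [-0.96   0.279  0.   ] z [-0.001 -0.002 -1.   ] q [ 1.169  0.053  1.614  0.     1.476 -0.119] F [-0.34  0.67  0.08] T [ 0.043 -0.007  0.028] op 0.0851
tool d mm [-275.7 -211.4 -129.5] per row [-25.06 -19.21 -11.77] len 370.7
[-12.4 -29.5   0.1]
{'mtx': array([[323.53259751,   0.        , 253.22319172],
       [  0.        , 323.53259751, 190.5698997 ],
       [  0.        ,   0.        ,   1.        ]]), 'k1': -0.09374289148155979, 'tool_from_camera': array([[-1.42274926e-03, -9.63904258e-01, -2.66245295e-01,
         6.63118949e-02],
       [ 9.99998646e-01, -1.59169272e-03,  4.18756906e-04,
        -1.08785186e-05],
       [-8.27422263e-04, -2.66244339e-01,  9.63905217e-01,
        -1.43230440e-01],
       [ 0.00000000e+00,  0.00000000e+00,  0.00000000e+00,
         1.00000000e+00]])}
```

```bash
python3 -m handwheel '[{"tx":-25,"ty":-19,"tz":-12},{"tx":-25,"ty":-19,"tz":-12},{"tx":-25,"ty":-19,"tz":-12},{"tx":-25,"ty":-19,"tz":-12},{"tx":-25,"ty":-19,"tz":-12},{"tx":-25,"ty":-19,"tz":-12},{"tx":-25,"ty":-19,"tz":-12},{"tx":-25,"ty":-19,"tz":-12},{"tx":-25,"ty":-19,"tz":-12},{"tx":-25,"ty":-19,"tz":-12},{"tx":-25,"ty":-19,"tz":-12}]' 0
python3 -m handwheel '[{"tx":-12,"ty":-30,"roll":0.05},{"tx":-12,"ty":-30,"roll":0.05},{"tx":-12,"ty":-30,"roll":0.05},{"tx":-12,"ty":-30,"roll":0.05},{"tx":-12,"ty":-30,"roll":0.05},{"tx":-12,"ty":-30,"roll":0.05},{"tx":-12,"ty":-30,"roll":0.05},{"tx":-12,"ty":-30,"roll":0.05},{"tx":-12,"ty":-30},{"tx":-12,"ty":-30},{}]'
python3 -c "
from h import *
st()
a,d,c=grab('wrist');np.savez('w1.npz',a=a,d=d,E=c[2]);save('w1',a)"
```

```text
t 0.1 tcp [0.1742 0.5997 0.2302] x [-0.96   0.279  0.   ] z [-0.001 -0.002 -1.   ] q [ 1.169  0.053  1.614  0.     1.476 -0.119] F [-0.34  0.67  0.08] T [ 0.043 -0.007  0.028] op 0.0851$[0]: bad value
$[0]: bad value
```

View pics/w1.png

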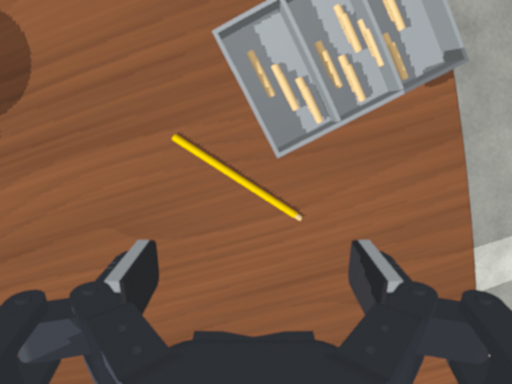

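The picture is still from the start pose, because both moves were refused. I'll retry with all four keys in each row.

```bash
python3 -m handwheel '[{"tx":-25,"ty":-19,"tz":-12,"roll":0}]' 0; python3 -m handwheel '[{"tx":-25.0,"ty":-19.0,"tz":-12.0,"roll":0.0}]' 0; python3 -m handwheel --help | head -20
```

```text
t: 0.23
tool_pos: [0.1904, 0.5754, 0.2395]
tool_rot: [-0.436, -3.108, 0.007]
contact_force: [0.4, -0.9, -0.2]
opening: 0.0756
grip_force: 0.0
t: 0.32
tool_pos: [0.211, 0.5489, 0.2535]
tool_rot: [-0.438, -3.11, 0.006]
contact_force: [1.0, -0.0, 1.0]
opening: 0.064
grip_force: 0.0invalid input: not JSON, or not a number
```

```bash
python3 -m handwheel '[{"tx":-25,"ty":-19,"tz":-12,"roll":0},{"tx":-25,"ty":-19,"tz":-12,"roll":0},{"tx":-25,"ty":-19,"tz":-12,"roll":0},{"tx":-25,"ty":-19,"tz":-12,"roll":0},{"tx":-25,"ty":-19,"tz":-12,"roll":0},{"tx":-25,"ty":-19,"tz":-12,"roll":0},{"tx":-25,"ty":-19,"tz":-12,"roll":0},{"tx":-25,"ty":-19,"tz":-12,"roll":0},{"tx":-25,"ty":-19,"tz":-12,"roll":0}]' 0
python3 -m handwheel '[{"tx":-12,"ty":-30,"tz":0,"roll":0},{"tx":-12,"ty":-30,"tz":0,"roll":0},{"tx":-12,"ty":-30,"tz":0,"roll":0},{"tx":-12,"ty":-30,"tz":0,"roll":0},{"tx":-12,"ty":-30,"tz":0,"roll":0},{"tx":-12,"ty":-30,"tz":0,"roll":0},{"tx":-12,"ty":-30,"tz":0,"roll":0},{"tx":-12,"ty":-30,"tz":0,"roll":0.1},{"tx":-12,"ty":-30,"tz":0,"roll":0.1},{"tx":-12,"ty":-30,"tz":0,"roll":0.1},{"tx":-12,"ty":-30,"tz":0,"roll":0.1},{"tx":0,"ty":0,"tz":0,"roll":0}]'
python3 -c "
from h import *
st()
a,d,c=grab('wrist');np.savez('w1.npz',a=a,d=d,E=c[2]);save('w1b',a)"
```

```text
t: 1.07
tool_pos: [0.3806, 0.3213, 0.3636]
tool_rot: [-0.443, -3.11, 0.0]
contact_force: [0.2, 0.0, -0.2]
opening: 0.0002
grip_force: 0.0
t: 2.07
tool_pos: [0.3946, -0.0348, 0.3629]
tool_rot: [-1.067, -2.955, 0.003]
contact_force: [0.4, -0.1, 0.2]
opening: -0.0001
grip_force: 0.0
t 2.07 tcp [ 0.3946 -0.0348  0.3629] x [-0.769  0.639 -0.001] z [-0.001 -0.002 -1.   ] q [-0.275 -0.56   1.905 -0.002  1.797 -1.153] F [ 0.39 -0.14  0.18] T [ 0.083 -0.022  0.009] op -0.0001
```

View pics/w1b.png

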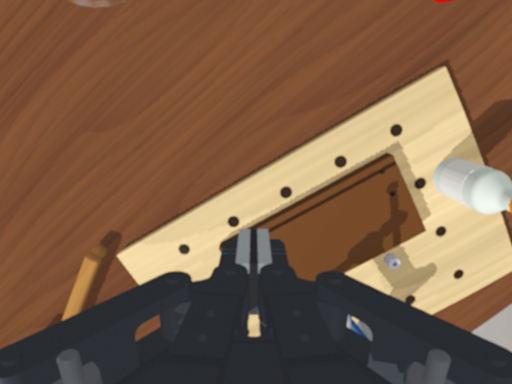

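The rail's near edge runs from about (270,225) to (392,158), the left dog is at (392,262), and the gripper hides the clamp. The fixed views show the clamp unobstructed, so I'll triangulate the bar from those.

```bash
python3 - <<'E'
from h import *
z=np.load('a.npz')
C={}
for n,i,dd in(('top','a','d'),('side','b','d2')):
    p=optics.camera_params(n);c=(np.array(p['mtx']),p['k1'],np.array(p['extrinsics']));C[n]=c
    d=z[dd];v,u=np.mgrid[0:384,0:512];uv=np.c_[u.ravel(),v.ravel()]
    P=pts(c,uv,d.ravel());m=(P[:,2]>.169)&(P[:,2]<.205)&(P[:,0]>.54)&(P[:,0]<.74)&(P[:,1]<.02)&(P[:,1]>-.2)
    q=P[m];w=uv[m];mu=w.mean(0);_,S,V=np.linalg.svd(w-mu);t=(w-mu)@V[0]
    print(n,m.sum(),'z',np.median(q[:,2]),'ends px',(mu+V[0]*t.min()).round(1),(mu+V[0]*t.max()).round(1),'mid',mu)
    print(' pts ends',q[t.argmin()].round(3),q[t.argmax()].round(3),'mean',q.mean(0).round(4))
    # rail: height band
    m=(P[:,2]>.036)&(P[:,2]<.052)&(P[:,0]>.42)&(P[:,0]<.72)&(abs(P[:,1]+.07)<.19)&(z[i].reshape(-1,3).astype(int)@[1,1,1]<330)
    q=P[m];r=cv2.minAreaRect((q[:,:2]*1000).astype(np.float32));print(' rail',r,'z',np.percentile(q[:,2],[5,50,95]).round(4))
    # dogs : bright gray z .03-.05
    m=(P[:,2]>.03)&(P[:,2]<.05)&(z[i].reshape(-1,3).min(1)>130)&(np.ptp(z[i].reshape(-1,3).astype(int),axis=1)<25)
    mm=m.reshape(384,512).astype(np.uint8);k,l,s,ce=cv2.connectedComponentsWithStats(mm)
    for j in range(1,k):
        if 3<s[j,4]<200: print('  dog?',s[j,4],ce[j].round(1),onz(c,ce[j],.039).round(3))
b=z['b'];save('side2',cv2.resize(b[145:245,170:310],(800,571),interpolation=cv2.INTER_CUBIC))
E
```

```text
top 182 z 0.18620321712849436 ends px [296.5 148.8] [277. 186.] mid [286.69230769 167.54945055]
 pts ends [ 0.688 -0.11   0.187] [ 0.579 -0.054  0.182] mean [ 0.6322 -0.0808  0.1866]
 rail ((571.81494140625, -39.75733947753906), (295.17523193359375, 138.1844024658203), 80.11133575439453) z [0.0406 0.0441 0.0477]
  dog? 24 [251.3 164. ] [[0.683 0.023 0.039]]
  dog? 25 [309.  173.8] [[ 0.653 -0.165  0.039]]
  dog? 12 [209.4 185.3] [[0.61  0.157 0.039]]
  dog? 14 [347.7 216.9] [[ 0.514 -0.287  0.039]]
  dog? 105 [ 58.3 340.5] [[0.11  0.614 0.039]]
  dog? 13 [ 45.1 322.5] [[0.162 0.663 0.039]]
  dog? 10 [ 23.5 325.6] [[0.146 0.737 0.039]]
  dog? 15 [ 36.1 326.5] [[0.147 0.693 0.039]]
  dog? 4 [ 15.8 327.8] [[0.137 0.764 0.039]]
  dog? 21 [ 39.2 352.2] [[0.069 0.676 0.039]]
  dog? 20 [ 19.6 359.6] [[0.039 0.744 0.039]]
  dog? 6 [ 40.5 362. ] [[0.039 0.67  0.039]]
side 130 z 0.18350163283535365 ends px [230.1 154.7] [260.7 165.9] mid [245.64615385 160.40769231]
 pts ends [ 0.69  -0.103  0.182] [ 0.578 -0.055  0.183] mean [ 0.6321 -0.0752  0.1835]
 rail ((565.9822998046875, -72.694091796875), (371.1921691894531, 139.79315185546875), 80.30412292480469) z [0.041  0.0444 0.0472]
  dog? 11 [481.3  89.2] [[-0.571 -1.055  0.039]]
  dog? 74 [498.4 103.3] [[-0.6   -0.893  0.039]]
  dog? 19 [228.  211.7] [[0.684 0.031 0.039]]
  dog? 68 [238.8 252.5] [[0.623 0.202 0.039]]
```

View pics/side2.png

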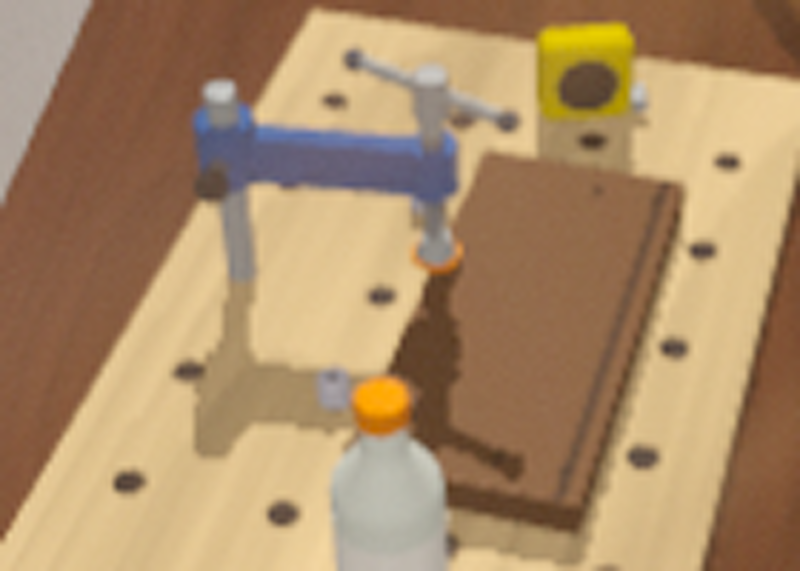

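Side crop: bar ends are at (231.6,155.2) and (258.9,166.2) in full-picture pixels. The pad hangs above the rail's far part and the left dog is at (228,212). I'll triangulate the bar and turn the tool square to the rail.

```bash
python3 -m handwheel '[{"tx":0,"ty":0,"tz":0,"roll":-0.106},{"tx":0,"ty":0,"tz":0,"roll":-0.106},{"tx":0,"ty":0,"tz":0,"roll":-0.106},{"tx":0,"ty":0,"tz":0,"roll":-0.106},{"tx":0,"ty":0,"tz":0,"roll":-0.106},{"tx":0,"ty":0,"tz":0,"roll":0}]' 0 >/dev/null
python3 - <<'E'
from h import *
C={}
for n in('top','side'):
    p=optics.camera_params(n);C[n]=(np.array(p['mtx']),p['k1'],np.array(p['extrinsics']))
for a,b in(((296.2,150.8),(231.6,155.2)),((278,184.5),(258.9,166.2)),((251.3,164),(228,211.7))):
    print(two(C['top'],a,C['side'],b))
st();plan([.473,-.024,.36],3);plan([.473,-.024,.028],10)
E
```

```text
(array([ 0.68538611, -0.10911628,  0.17717679]), np.float64(0.00023009460128986444))
(array([ 0.58496655, -0.05684165,  0.17604375]), np.float64(0.00016102262634544188))
(array([0.68556339, 0.0231999 , 0.03126332]), np.float64(4.451861338176622e-05))
t 2.62 tcp [ 0.3956 -0.0296  0.3631] x [-0.989  0.148  0.   ] z [-0.     0.001 -1.   ] q [-0.263 -0.559  1.904  0.     1.797 -1.685] F [ 0.28 -0.45 -0.36] T [-0.065 -0.005 -0.015] op -0.0001
tool d mm [-75.8  17.    3.1] per row [-25.25   5.66   1.03] len 77.7
tool d mm [-75.9  16.8 335.1] per row [-7.59  1.68 33.51] len 344.0
```

Bar ends come out 113 mm apart at z ≈ 0.177, which matches the sizes given. Next I go to the push start.

```bash
python3 -m handwheel '[{"tx":-25,"ty":6,"tz":0,"roll":0},{"tx":-25,"ty":6,"tz":0,"roll":0},{"tx":-25,"ty":5,"tz":0,"roll":0},{"tx":0,"ty":0,"tz":35,"roll":0},{"tx":0,"ty":0,"tz":35,"roll":0},{"tx":0,"ty":0,"tz":35,"roll":0},{"tx":0,"ty":0,"tz":35,"roll":0},{"tx":0,"ty":0,"tz":35,"roll":0},{"tx":0,"ty":0,"tz":35,"roll":0},{"tx":0,"ty":0,"tz":35,"roll":0},{"tx":0,"ty":0,"tz":35,"roll":0},{"tx":0,"ty":0,"tz":0,"roll":0}]' 0
python3 - <<'E'
from h import *
st();plan([.473,-.024,.029],3)
a,d,c=grab('wrist');save('w2',a)
E
```

```text
t: 3.62
tool_pos: [0.4663, -0.0231, 0.0754]
tool_rot: [-0.24, -3.118, -0.003]
contact_force: [-0.3, 0.2, -1.2]
opening: -0.0001
grip_force: 0.0
t 3.62 tcp [ 0.4663 -0.0231  0.0754] x [-0.988  0.153  0.015] z [-0.015  0.003 -1.   ] q [-0.209 -0.171  2.1    0.     1.228 -1.627] F [-0.28  0.24 -1.24] T [ 0.082  0.064 -0.005] op -0.0001
tool d mm [-7.5  0.1 46.3] per row [-2.48  0.04 15.45] len 46.9
```

View pics/w2.png

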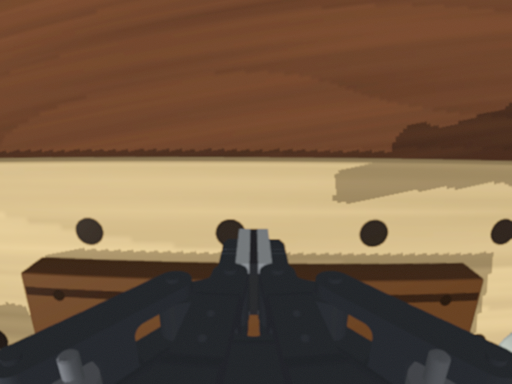

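The rail's near edge is level in the picture (rows 258–265) and spans columns 25–483, so the closed fingers at column 254 are centred on it and square to it.

```bash
python3 -m handwheel '[{"tx":0,"ty":0,"tz":15,"roll":0},{"tx":0,"ty":0,"tz":15,"roll":0},{"tx":0,"ty":0,"tz":15,"roll":0},{"tx":0,"ty":0,"tz":0,"roll":0}]' 0
python3 -m handwheel '[{"tx":-4,"ty":0,"tz":0,"roll":0},{"tx":-4,"ty":0,"tz":0,"roll":0},{"tx":-3,"ty":0,"tz":0,"roll":0},{"tx":-3,"ty":0,"tz":0,"roll":0},{"tx":-2,"ty":0,"tz":0,"roll":0},{"tx":0,"ty":0,"tz":0,"roll":0}]'
python3 -c "
from h import *
st()"
```

```text
t: 4.0
tool_pos: [0.4722, -0.0248, 0.0385]
tool_rot: [-0.24, -3.131, -0.0]
contact_force: [-1.1, 0.2, -0.5]
opening: 0.0001
grip_force: 0.0
t: 4.5
tool_pos: [0.4889, -0.0279, 0.039]
tool_rot: [0.24, 3.131, -0.0]
contact_force: [-1.2, -0.3, -0.3]
opening: -0.0003
grip_force: 0.0
t 4.5 tcp [ 0.4889 -0.0279  0.039 ] x [-0.988  0.152 -0.001] z [ 0.001 -0.    -1.   ] q [-0.209 -0.066  2.074  0.     1.132 -1.627] F [-1.16 -0.27 -0.25] T [-0.072 -0.023 -0.018] op -0.0003
```

```bash
python3 -m handwheel '[{"tx":0,"ty":0,"tz":5,"roll":0},{"tx":0,"ty":0,"tz":5,"roll":0},{"tx":0,"ty":0,"tz":0,"roll":0}]' 0
python3 -m handwheel '[{"tx":-1.5,"ty":0,"tz":0,"roll":0},{"tx":-1.5,"ty":0,"tz":0,"roll":0},{"tx":-1.5,"ty":0,"tz":0,"roll":0},{"tx":-1.5,"ty":0,"tz":0,"roll":0},{"tx":-1.5,"ty":0,"tz":0,"roll":0},{"tx":-1.5,"ty":0,"tz":0,"roll":0}]'
python3 -m handwheel '[{"tx":-1.5,"ty":0,"tz":0,"roll":0},{"tx":-1.5,"ty":0,"tz":0,"roll":0},{"tx":-1.5,"ty":0,"tz":0,"roll":0},{"tx":-1.5,"ty":0,"tz":0,"roll":0}]'
python3 -c "
from h import *
st()"
```

```text
t: 4.75
tool_pos: [0.4867, -0.0275, 0.0267]
tool_rot: [-0.24, -3.13, -0.001]
contact_force: [-0.3, -0.5, -0.5]
opening: 0.0
grip_force: 0.0
t: 5.25
tool_pos: [0.4955, -0.0288, 0.028]
tool_rot: [-0.239, -3.128, -0.0]
contact_force: [-5.9, 1.7, 4.2]
opening: -0.0
grip_force: 3.1
t: 5.58
tool_pos: [0.5014, -0.0297, 0.028]
tool_rot: [-0.239, -3.128, -0.001]
contact_force: [-6.7, 1.7, 3.5]
opening: -0.0001
grip_force: 3.1
t 5.58 tcp [ 0.5014 -0.0297  0.028 ] x [-0.988  0.152  0.005] z [-0.004  0.001 -1.   ] q [-0.207 -0.014  2.045 -0.     1.115 -1.625] F [-6.7   1.7   3.52] T [ 0.135  0.965 -0.042] op -0.0001
```

```bash
python3 -m handwheel '[{"tx":-1.5,"ty":0,"tz":0,"roll":0},{"tx":-1.5,"ty":0,"tz":0,"roll":0},{"tx":-1,"ty":0,"tz":0,"roll":0},{"tx":-1,"ty":0,"tz":0,"roll":0}]'
python3 -m handwheel '[{"tx":-1,"ty":0,"tz":0,"roll":0},{"tx":-1,"ty":0,"tz":0,"roll":0}]'
python3 -c "
from h import *
st()
a,d,c=grab('top');save('t2',cv2.resize(a[110:250,180:380],(800,560),interpolation=cv2.INTER_CUBIC))"
```

```text
t: 5.92
tool_pos: [0.5063, -0.0304, 0.028]
tool_rot: [-0.239, -3.128, -0.001]
contact_force: [-7.2, 0.9, 3.9]
opening: -0.0001
grip_force: 3.2
t: 6.08
tool_pos: [0.5083, -0.0307, 0.028]
tool_rot: [-0.239, -3.128, -0.001]
contact_force: [-6.4, 0.6, 4.9]
opening: -0.0
grip_force: 3.1
t 6.08 tcp [ 0.5083 -0.0307  0.028 ] x [-0.988  0.152  0.005] z [-0.004  0.001 -1.   ] q [-0.206  0.003  2.029 -0.     1.115 -1.625] F [-6.38  0.57  4.87] T [ 0.149  0.949 -0.029] op -0.0
```

View pics/t2.png

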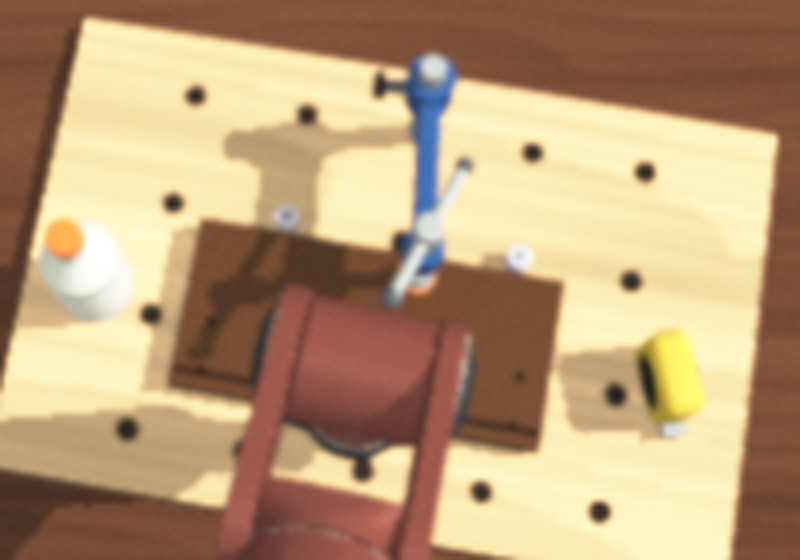

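The rail's far edge is now close to both dogs, at (286,215) and (518,258), with only a few mm left. I'll go on in 1 mm steps and watch the force.

```bash
python3 -m handwheel '[{"tx":-1,"ty":0,"tz":0,"roll":0},{"tx":-1,"ty":0,"tz":0,"roll":0}]' | sed -n '2p;4p'
python3 -m handwheel '[{"tx":-1,"ty":0,"tz":0,"roll":0},{"tx":0,"ty":0,"tz":0,"roll":0}]' | sed -n '2p;4p'
python3 -m handwheel '[{"tx":-1,"ty":0,"tz":0,"roll":0},{"tx":0,"ty":0,"tz":0,"roll":0}]' | sed -n '2p;4p'
```

```text
tool_pos: [0.5102, -0.031, 0.028]
contact_force: [-5.8, 0.7, 3.5]
tool_pos: [0.5115, -0.0312, 0.028]
contact_force: [-5.3, 0.4, 3.5]
tool_pos: [0.512, -0.0313, 0.028]
contact_force: [-6.5, -0.4, 4.6]
```

```bash
python3 -m handwheel '[{"tx":-1,"ty":0,"tz":0,"roll":0},{"tx":0,"ty":0,"tz":0,"roll":0}]' | sed -n '2p;4p'
python3 -m handwheel '[{"tx":-1,"ty":0,"tz":0,"roll":0},{"tx":0,"ty":0,"tz":0,"roll":0}]' | sed -n '2p;4p'
python3 -c "
from h import *
st()"
```

```text
tool_pos: [0.5121, -0.0313, 0.0278]
contact_force: [-10.2, 0.8, 7.2]
tool_pos: [0.5121, -0.0314, 0.0277]
contact_force: [-12.9, 1.8, 9.7]
t 6.97 tcp [ 0.5121 -0.0314  0.0277] x [-0.988  0.152  0.01 ] z [-0.01   0.001 -1.   ] q [-2.060e-01  1.700e-02  2.016e+00 -1.000e-03  1.120e+00 -1.624e+00] F [-12.9    1.84   9.73] T [ 0.172  2.053 -0.038] op -0.0002
```

The force jumped to 13 N with no further travel and no yaw moment, so the rail is stopped by both dogs. I'll back off, rise and open to 54 mm for turning the bar.

```bash
python3 -m handwheel '[{"tx":4,"ty":0,"tz":0,"roll":0},{"tx":10,"ty":0,"tz":0,"roll":0},{"tx":10,"ty":0,"tz":-10,"roll":0},{"tx":0,"ty":0,"tz":-35,"roll":0},{"tx":0,"ty":0,"tz":-35,"roll":0},{"tx":0,"ty":0,"tz":-35,"roll":0},{"tx":0,"ty":0,"tz":-35,"roll":0},{"tx":0,"ty":0,"tz":-35,"roll":0},{"tx":0,"ty":0,"tz":-35,"roll":0},{"tx":0,"ty":0,"tz":-10,"roll":0},{"tx":0,"ty":0,"tz":0,"roll":0}]' 0 >/dev/null
python3 - <<'E'
from h import *
st();plan([.6352,-.083,.25],5)
z=np.load('a.npz');a,d,c=grab('top')
g=a.astype(int)
def edge(a,m): pass
# rail mask via depth-plane band, compare yaw + gap
v,u=np.mgrid[0:384,0:512];uv=np.c_[u.ravel(),v.ravel()];P=pts(c,uv,d.ravel())
m=(P[:,2]>.034)&(P[:,2]<.052)&(P[:,0]>.47)&(P[:,0]<.72)&(abs(P[:,1]+.06)<.18)&(g.reshape(-1,3)@[1,1,1]<330)
print(m.sum(),cv2.minAreaRect((P[m][:,:2]*1000).astype(np.float32)))
E
```

```text
t 7.88 tcp [ 0.4939 -0.0287  0.2631] x [-0.988  0.152 -0.009] z [ 0.009 -0.002 -1.   ] q [-0.209 -0.29   1.875  0.     1.548 -1.627] F [ 0.67 -0.51 -0.2 ] T [-0.025 -0.01  -0.024] op 0.0
tool d mm [-147.8  -32.2   14.4] per row [-29.57  -6.44   2.88] len 152.0
841 ((591.1115112304688, -42.25685119628906), (294.5084228515625, 136.6624755859375), 80.71350860595703)
```

```bash
python3 -m handwheel '[{"tx":-30,"ty":-6,"tz":0,"roll":0},{"tx":-30,"ty":-6,"tz":0,"roll":0},{"tx":-30,"ty":-6,"tz":0,"roll":0},{"tx":-30,"ty":-7,"tz":0,"roll":0},{"tx":-28,"ty":-7,"tz":0,"roll":0},{"tx":0,"ty":0,"tz":0,"roll":0},{"tx":0,"ty":0,"tz":0,"roll":0}]' 54 >/dev/null
python3 - <<'E'
from h import *
st();plan([.6352,-.083,.16],5)
a,d,c=grab('wrist');b,_,_=grab('side');save('w3',np.hstack([cv2.resize(a,(400,300)),cv2.resize(b[120:240,160:320],(400,300),interpolation=cv2.INTER_CUBIC)]))
E
```

```text
t 8.52 tcp [ 0.6325 -0.0826  0.2538] x [-0.988  0.153  0.007] z [-0.007  0.002 -1.   ] q [-0.246  0.075  1.552  0.     1.521 -1.664] F [-0.1   0.48 -0.3 ] T [ 0.048 -0.047 -0.046] op 0.0543
tool d mm [-3.4 -0.1 93.8] per row [-0.67 -0.02 18.76] len 93.8
```

View pics/w3.png

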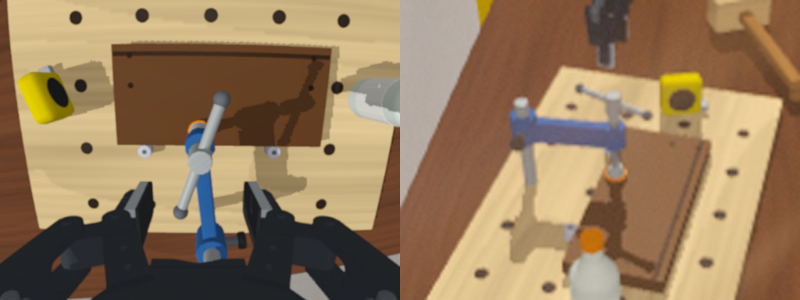

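In the wrist half (full-size pixels), both dogs at (185,195) and (350,195) touch the rail's far edge. The hub is at (257,206) and the bar ends at (283,127) and (232,271), with the fingers clear of the bar line. I'll check the bar position from this view.

```bash
python3 - <<'E'
from h import *
a,d,c=grab('wrist')
e=onz(c,[(282.9,127),(231.7,271)],.177);print(e.round(4),e.mean(0).round(4),np.linalg.norm(e[0]-e[1]));print(onz(c,(257.3,206),.189).round(4))
hs=cv2.cvtColor(a,cv2.COLOR_RGB2HSV)
v,u=np.mgrid[100:290,215:300];uv=np.c_[u.ravel(),v.ravel()];P=pts(c,uv,d[100:290,215:300].ravel());m=(P[:,2]>.166)&(P[:,2]<.2)&(P[:,0]<.72)
q=P[m];print(m.sum(),q.mean(0).round(4),q[q[:,0].argmin()].round(4),q[q[:,0].argmax()].round(4))
E
```

```text
[[ 0.5857 -0.0544  0.177 ]
 [ 0.6876 -0.1074  0.177 ]] [ 0.6366 -0.0809  0.177 ] 0.1148443394496093
[[ 0.6348 -0.0796  0.189 ]]
3033 [ 0.6302 -0.0792  0.1866] [ 0.5784 -0.057   0.1809] [ 0.6901 -0.1063  0.1849]
```

```bash
python3 -m handwheel '[{"tx":-1,"ty":1,"tz":25,"roll":0},{"tx":-1,"ty":0,"tz":25,"roll":0},{"tx":-1,"ty":0,"tz":20,"roll":0},{"tx":0,"ty":0,"tz":12,"roll":0},{"tx":0,"ty":0,"tz":10,"roll":0},{"tx":0,"ty":0,"tz":0,"roll":0},{"tx":0,"ty":0,"tz":0,"roll":0}]' >/dev/null
cat > s.py <<'E'
from h import *
o=ctrl.get_obs();M=R.from_rotvec(o['tool_rot']).as_matrix()
print('t %.2f'%o['t'],o['tool_pos'].round(4),'yaw(y) %.3f q6 %.3f'%(np.arctan2(M[1,1],M[0,1]),o['q'][5]),'F',o['contact_force'].round(1),'Tz %.3f e6 %.4f'%(o['wrist_torque'][2],o['effort'][5]),'dq6 %.3f'%o['dq'][5])
E
python3 s.py
python3 -m handwheel '[{"tx":0,"ty":0,"tz":0,"roll":0.12},{"tx":0,"ty":0,"tz":0,"roll":0.12},{"tx":0,"ty":0,"tz":0,"roll":0.12},{"tx":0,"ty":0,"tz":0,"roll":0.12},{"tx":0,"ty":0,"tz":0,"roll":0.12},{"tx":0,"ty":0,"tz":0,"roll":0.12}]' >/dev/null; python3 s.py
python3 -m handwheel '[{"tx":0,"ty":0,"tz":0,"roll":0.12},{"tx":0,"ty":0,"tz":0,"roll":0.12},{"tx":0,"ty":0,"tz":0,"roll":0.12},{"tx":0,"ty":0,"tz":0,"roll":0.12},{"tx":0,"ty":0,"tz":0,"roll":0.12},{"tx":0,"ty":0,"tz":0,"roll":0.12}]' >/dev/null; python3 s.py
```

```text
t 9.25 [ 0.6363 -0.0818  0.1667] yaw(y) 1.418 q6 -1.662 F [-0.4 -0.3 -0.2] Tz -0.026 e6 0.0001 dq6 -0.000
t 9.75 [ 0.6376 -0.0822  0.1688] yaw(y) 0.692 q6 -0.936 F [-0.1 -0.1 -0.7] Tz -0.022 e6 -1.1861 dq6 1.425
t 10.25 [ 0.6375 -0.0827  0.1688] yaw(y) -0.028 q6 -0.216 F [-0.6 -2.2 -0.7] Tz 0.024 e6 -1.0959 dq6 1.424
```

```bash
python3 -m handwheel '[{"tx":0,"ty":0,"tz":0,"roll":-0.1},{"tx":0,"ty":-2,"tz":5,"roll":0},{"tx":0,"ty":0,"tz":5,"roll":0},{"tx":0,"ty":0,"tz":0,"roll":0}]' >/dev/null; python3 s.py
python3 -m handwheel '[{"tx":0,"ty":0,"tz":0,"roll":0.1},{"tx":0,"ty":0,"tz":0,"roll":0.1},{"tx":0,"ty":0,"tz":0,"roll":0.1},{"tx":0,"ty":0,"tz":0,"roll":0.1},{"tx":0,"ty":0,"tz":0,"roll":0.1}]' >/dev/null; python3 s.py
for i in 1 2 3 4;do python3 -m handwheel '[{"tx":0,"ty":0,"tz":0,"roll":0.1},{"tx":0,"ty":0,"tz":0,"roll":0.1}]' >/dev/null; python3 s.py;done
```

```text
t 10.58 [ 0.6341 -0.082   0.1557] yaw(y) 0.077 q6 -0.322 F [ 0.2  0.9 -0.7] Tz -0.016 e6 0.0002 dq6 -0.005
t 11.00 [ 0.6343 -0.0816  0.1559] yaw(y) -0.428 q6 0.183 F [ 0.1  0.2 -1.8] Tz 0.041 e6 -0.9188 dq6 1.188
t 11.17 [ 0.6342 -0.0817  0.1558] yaw(y) -0.628 q6 0.383 F [ 0.1 -0.2 -2.9] Tz 0.117 e6 -0.9186 dq6 1.187
t 11.33 [ 0.6341 -0.0818  0.1557] yaw(y) -0.828 q6 0.583 F [ 0.3 -0.5 -1.7] Tz 0.063 e6 -0.9179 dq6 1.188
t 11.50 [ 0.634  -0.0818  0.1556] yaw(y) -1.028 q6 0.783 F [-1.3  0.5 -2.6] Tz 0.075 e6 -0.9175 dq6 1.188
t 11.67 [ 0.6339 -0.0818  0.1555] yaw(y) -1.228 q6 0.983 F [-1.3  0.4 -1.1] Tz 0.100 e6 -0.9174 dq6 1.188
```

The bar turns, and the free torque reads about 0.07 N m. I'll finish this stroke, reading at every row.

```bash
for i in 1 2 3 4 5 6 7 8 9 10 11 12 13 14 15;do python3 -m handwheel '[{"tx":0,"ty":0,"tz":0.08,"roll":0.12}]' >/dev/null; python3 s.py >>log; tail -1 log | cut -c1-8,35-;done
```

```text
t 11.75 yaw(y) -1.348 q6 1.103 F [-0.9 -0.2 -1.2] Tz 0.085 e6 -1.2386 dq6 1.447
t 11.83 yaw(y) -1.469 q6 1.224 F [-1.2  1.  -1. ] Tz 0.045 e6 -1.1238 dq6 1.424
t 11.92 yaw(y) -1.589 q6 1.344 F [-1.7  0.6 -1.8] Tz 0.083 e6 -1.1129 dq6 1.424
t 12.00 yaw(y) -1.709 q6 1.464 F [-2.3  0.7 -0.7] Tz 0.063 e6 -1.1123 dq6 1.425
t 12.08 yaw(y) -1.829 q6 1.584 F [-1.8  1.2 -1. ] Tz 0.030 e6 -1.1125 dq6 1.425
t 12.17 yaw(y) -1.949 q6 1.704 F [-1.6  0.5 -1.3] Tz 0.039 e6 -1.1125 dq6 1.424
t 12.25 yaw(y) -2.069 q6 1.824 F [-2.   1.   0.4] Tz 0.044 e6 -1.1123 dq6 1.425
t 12.33 yaw(y) -2.189 q6 1.944 F [-2.1  2.  -0.5] Tz 0.065 e6 -1.1126 dq6 1.427
t 12.42 yaw(y) -2.309 q6 2.064 F [-1.4  0.9 -1. ] Tz 0.058 e6 -1.1127 dq6 1.425
t 12.50 yaw(y) -2.429 q6 2.184 F [-2.6  1.6 -0.5] Tz 0.095 e6 -1.1129 dq6 1.424
t 12.58 yaw(y) -2.549 q6 2.304 F [-1.2  1.9 -0.3] Tz 0.059 e6 -1.1133 dq6 1.424
t 12.67 yaw(y) -2.669 q6 2.424 F [-1.7  2.6 -0.9] Tz 0.079 e6 -1.1135 dq6 1.425
t 12.75 yaw(y) -2.789 q6 2.544 F [-0.4  2.9 -0.5] Tz 0.118 e6 -1.1135 dq6 1.426
t 12.83 yaw(y) -2.909 q6 2.664 F [-1.2  2.3 -0.8] Tz 0.086 e6 -1.1138 dq6 1.425
t 12.92 yaw(y) -3.029 q6 2.784 F [-0.9  2.  -0. ] Tz 0.115 e6 -1.1140 dq6 1.426
```

```bash
python3 -m handwheel '[{"tx":0,"ty":0,"tz":0,"roll":-0.12},{"tx":0,"ty":0,"tz":-20,"roll":0},{"tx":0,"ty":0,"tz":-20,"roll":0},{"tx":0,"ty":0,"tz":0,"roll":-0.12},{"tx":0,"ty":0,"tz":0,"roll":-0.12},{"tx":0,"ty":0,"tz":0,"roll":-0.12},{"tx":0,"ty":0,"tz":0,"roll":-0.12},{"tx":0,"ty":0,"tz":0,"roll":-0.12},{"tx":0,"ty":0,"tz":0,"roll":-0.12},{"tx":0,"ty":0,"tz":0,"roll":-0.12},{"tx":0,"ty":0,"tz":0,"roll":-0.12},{"tx":0,"ty":0,"tz":0,"roll":-0.12}]' >/dev/null
python3 -m handwheel '[{"tx":0,"ty":0,"tz":0,"roll":-0.12},{"tx":0,"ty":0,"tz":0,"roll":-0.12},{"tx":0,"ty":0,"tz":0,"roll":-0.12},{"tx":0,"ty":0,"tz":0,"roll":-0.12},{"tx":0,"ty":0,"tz":0,"roll":-0.12},{"tx":0,"ty":0,"tz":0,"roll":-0.12},{"tx":0,"ty":0,"tz":0,"roll":-0.12},{"tx":0,"ty":0,"tz":0,"roll":-0.12},{"tx":0,"ty":0,"tz":0,"roll":-0.12},{"tx":0,"ty":0,"tz":0,"roll":-0.12}]' >/dev/null
python3 -m handwheel '[{"tx":0,"ty":0,"tz":0,"roll":-0.12},{"tx":0,"ty":0,"tz":0,"roll":-0.12},{"tx":0,"ty":0,"tz":0,"roll":-0.12},{"tx":0,"ty":0,"tz":0,"roll":-0.12},{"tx":0,"ty":0,"tz":0,"roll":-0.12},{"tx":0,"ty":0,"tz":0,"roll":-0.12},{"tx":0,"ty":0,"tz":0,"roll":-0.12},{"tx":0,"ty":0,"tz":0,"roll":-0.12},{"tx":0,"ty":0,"tz":0,"roll":0},{"tx":0,"ty":0,"tz":0,"roll":0}]' >/dev/null
python3 s.py; python3 -c "
from h import *
plan([.6355,-.082,.155])
a,d,c=grab('wrist');save('w4',a)"
```

```text
t 15.58 [ 0.6345 -0.0821  0.1951] yaw(y) 0.334 q6 -0.579 F [0.8 0.9 0.7] Tz -0.057 e6 -0.1082 dq6 0.002
tool d mm [-0.3  1.  40.1] per row [-0.02  0.08  3.35] len 40.2
```

View pics/w4.png

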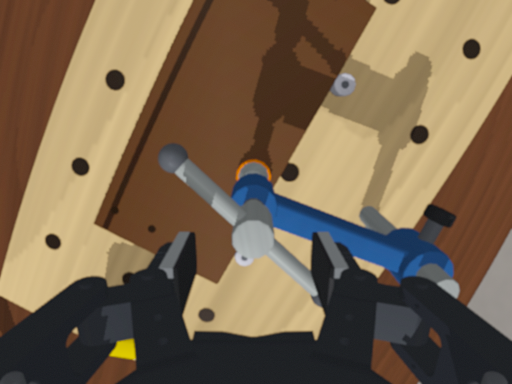

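The bar lies diagonally, from (172,157) to (318,295), and the fingers at (178,255) and (330,255) are clear of it on the far side. I descend for the second stroke.

```bash
python3 -m handwheel '[{"tx":0,"ty":1,"tz":15,"roll":0},{"tx":0,"ty":0,"tz":15,"roll":0},{"tx":0,"ty":0,"tz":10,"roll":0},{"tx":0,"ty":0,"tz":0,"roll":0}]' >/dev/null; python3 s.py
python3 -m handwheel '[{"tx":0,"ty":0,"tz":0.08,"roll":0.12},{"tx":0,"ty":0,"tz":0.08,"roll":0.12}]'>/dev/null
for i in 1 2 3 4 5 6 7 8 9 10 11 12 13 14;do python3 -m handwheel '[{"tx":0,"ty":0,"tz":0.08,"roll":0.12}]' >/dev/null; python3 s.py >>log; tail -1 log | cut -c1-8,35-95;done
```

```text
t 15.97 [ 0.6328 -0.0811  0.1498] yaw(y) 0.337 q6 -0.581 F [-0.1  0.8 -0.3] Tz 0.032 e6 0.0059 dq6 -0.003
t 16.22 yaw(y) -0.028 q6 -0.216 F [-0.2 -0.3 -2.2] Tz 0.066 e6 -1.112
t 16.30 yaw(y) -0.148 q6 -0.096 F [-0.6 -0.7 -0.9] Tz 0.055 e6 -1.112
t 16.38 yaw(y) -0.268 q6 0.024 F [-1.  -0.9 -1.1] Tz 0.038 e6 -1.1126
t 16.47 yaw(y) -0.388 q6 0.144 F [-0.4 -0.5 -0.1] Tz 0.035 e6 -1.1123
t 16.55 yaw(y) -0.508 q6 0.264 F [-1.2 -1.1 -1.2] Tz 0.114 e6 -1.1118
t 16.63 yaw(y) -0.628 q6 0.384 F [-1.5 -0.8 -0.5] Tz 0.069 e6 -1.1117
t 16.72 yaw(y) -0.748 q6 0.504 F [-2.5 -0.9 -0.2] Tz 0.040 e6 -1.1115
t 16.80 yaw(y) -0.868 q6 0.624 F [-1.7 -1.   0.2] Tz 0.099 e6 -1.1115
t 16.88 yaw(y) -0.988 q6 0.744 F [-2.6 -0.6 -0.6] Tz 0.051 e6 -1.1111
t 16.97 yaw(y) -1.108 q6 0.864 F [-2.7 -0.8 -0.7] Tz 0.093 e6 -1.1113
t 17.05 yaw(y) -1.228 q6 0.984 F [-2.3 -0.6  0.3] Tz 0.080 e6 -1.1109
t 17.13 yaw(y) -1.348 q6 1.104 F [-2.4 -0.2  0.9] Tz 0.087 e6 -1.1112
t 17.22 yaw(y) -1.468 q6 1.224 F [-2.4 -0.8  0.2] Tz 0.057 e6 -1.1120
t 17.30 yaw(y) -1.588 q6 1.344 F [-2.6  0.1  0.3] Tz 0.098 e6 -1.1122
```

```bash
for i in 1 2 3 4 5 6 7 8;do python3 -m handwheel '[{"tx":0,"ty":0,"tz":0.08,"roll":0.12}]' >/dev/null; python3 s.py >>log; tail -1 log | cut -c1-8,35-95;done
```

```text
t 17.38 yaw(y) -1.708 q6 1.464 F [-2.5 -0.4 -0.5] Tz 0.081 e6 -1.1128
t 17.47 yaw(y) -1.828 q6 1.584 F [-3.7  1.   0.4] Tz 0.079 e6 -1.1134
t 17.55 yaw(y) -1.948 q6 1.704 F [-3.3  1.1  0.8] Tz 0.100 e6 -1.1139
t 17.63 yaw(y) -2.068 q6 1.824 F [-2.9  1.3 -0.4] Tz 0.056 e6 -1.1142
t 17.72 yaw(y) -2.188 q6 1.944 F [-1.7  1.7  0.2] Tz 0.067 e6 -1.1147
t 17.80 yaw(y) -2.308 q6 2.064 F [-1.6  0.7  0.6] Tz 0.098 e6 -1.1148
t 17.88 yaw(y) -2.428 q6 2.184 F [-1.7  1.5 -1.2] Tz 0.039 e6 -1.1148
t 17.97 yaw(y) -2.548 q6 2.304 F [-1.   1.3 -0.8] Tz 0.071 e6 -1.1150
```

```bash
for i in 1 2 3 4;do python3 -m handwheel '[{"tx":0,"ty":0,"tz":0.08,"roll":0.12}]' >/dev/null; python3 s.py >>log; tail -1 log | cut -c1-8,35-95;done
python3 -m handwheel '[{"tx":0,"ty":0,"tz":0,"roll":-0.12},{"tx":0,"ty":0,"tz":-20,"roll":0},{"tx":0,"ty":0,"tz":-20,"roll":0},{"tx":0,"ty":0,"tz":0,"roll":-0.12},{"tx":0,"ty":0,"tz":0,"roll":-0.12},{"tx":0,"ty":0,"tz":0,"roll":-0.12},{"tx":0,"ty":0,"tz":0,"roll":-0.12},{"tx":0,"ty":0,"tz":0,"roll":-0.12},{"tx":0,"ty":0,"tz":0,"roll":-0.12},{"tx":0,"ty":0,"tz":0,"roll":-0.12},{"tx":0,"ty":0,"tz":0,"roll":-0.12},{"tx":0,"ty":0,"tz":0,"roll":-0.12}]' >/dev/null
python3 -m handwheel '[{"tx":0,"ty":0,"tz":0,"roll":-0.12},{"tx":0,"ty":0,"tz":0,"roll":-0.12},{"tx":0,"ty":0,"tz":0,"roll":-0.12},{"tx":0,"ty":0,"tz":0,"roll":-0.12},{"tx":0,"ty":0,"tz":0,"roll":-0.12},{"tx":0,"ty":0,"tz":0,"roll":-0.12},{"tx":0,"ty":0,"tz":0,"roll":-0.12},{"tx":0,"ty":0,"tz":0,"roll":-0.12},{"tx":0,"ty":0,"tz":0,"roll":-0.12},{"tx":0,"ty":0,"tz":0,"roll":-0.12}]' >/dev/null
python3 -m handwheel '[{"tx":0,"ty":0,"tz":0,"roll":-0.12},{"tx":0,"ty":0,"tz":0,"roll":-0.12},{"tx":0,"ty":0,"tz":0,"roll":-0.12},{"tx":0,"ty":0,"tz":0,"roll":-0.12},{"tx":0,"ty":0,"tz":0,"roll":-0.12},{"tx":0,"ty":0,"tz":0,"roll":-0.12},{"tx":0,"ty":0,"tz":0,"roll":-0.12},{"tx":0,"ty":0,"tz":0,"roll":-0.12},{"tx":0,"ty":0,"tz":0,"roll":0},{"tx":0,"ty":0,"tz":0,"roll":0}]' >/dev/null
python3 s.py; python3 -c "
from h import *
plan([.6355,-.082,.152])"
```

```text
t 18.05 yaw(y) -2.668 q6 2.424 F [-0.8  1.6  0.1] Tz 0.027 e6 -1.1149
t 18.13 yaw(y) -2.788 q6 2.544 F [-1.6  1.4 -0.8] Tz 0.096 e6 -1.1144
t 18.22 yaw(y) -2.908 q6 2.664 F [-1.   1.1 -0.8] Tz 0.116 e6 -1.1144
t 18.30 yaw(y) -3.028 q6 2.784 F [-0.7  1.   1. ] Tz 0.018 e6 -1.1143
t 20.97 [ 0.6353 -0.0817  0.1925] yaw(y) 0.335 q6 -0.579 F [-0.3  0.6  0.9] Tz -0.002 e6 -0.1109 dq6 0.005
tool d mm [-0.4  0.1 40.5] per row [-0.03  0.01  3.37] len 40.5
```

```bash
python3 -m handwheel '[{"tx":0,"ty":1,"tz":15,"roll":0},{"tx":0,"ty":0,"tz":15,"roll":0},{"tx":0,"ty":0,"tz":7,"roll":0},{"tx":0,"ty":0,"tz":0,"roll":0}]' >/dev/null; python3 s.py
python3 -m handwheel '[{"tx":0,"ty":0,"tz":0.08,"roll":0.12},{"tx":0,"ty":0,"tz":0.08,"roll":0.12}]'>/dev/null
for i in 1 2 3 4 5 6 7 8 9 10 11 12;do python3 -m handwheel '[{"tx":0,"ty":0,"tz":0.08,"roll":0.12}]' >/dev/null; python3 s.py >>log; tail -1 log | cut -c1-8,35-95;done
```

```text
t 21.30 [ 0.634  -0.0808  0.1512] yaw(y) 0.337 q6 -0.580 F [-1.  -0.2  0.3] Tz 0.059 e6 0.0071 dq6 -0.003
t 21.55 yaw(y) -0.028 q6 -0.215 F [-1.2 -3.  -1.3] Tz 0.133 e6 -1.109
t 21.63 yaw(y) -0.148 q6 -0.095 F [-1.6 -1.9 -1.2] Tz 0.049 e6 -1.108
t 21.72 yaw(y) -0.268 q6 0.025 F [-1.2 -2.6 -1.8] Tz 0.114 e6 -1.1076
t 21.80 yaw(y) -0.389 q6 0.145 F [-1.9 -1.1 -1.2] Tz 0.047 e6 -1.1076
t 21.88 yaw(y) -0.508 q6 0.265 F [-1.5 -2.6 -1. ] Tz 0.053 e6 -1.1073
t 21.97 yaw(y) -0.628 q6 0.385 F [-1.6 -2.2 -1.4] Tz 0.087 e6 -1.1075
t 22.05 yaw(y) -0.749 q6 0.505 F [-2.4 -2.1 -0.3] Tz 0.090 e6 -1.1077
t 22.13 yaw(y) -0.869 q6 0.625 F [-2.  -1.4 -1.4] Tz 0.100 e6 -1.1088
t 22.22 yaw(y) -0.989 q6 0.745 F [-3.4 -0.9 -1.3] Tz 0.069 e6 -1.1092
t 22.30 yaw(y) -1.109 q6 0.865 F [-2.7 -0.7 -0.6] Tz 0.073 e6 -1.1102
t 22.38 yaw(y) -1.228 q6 0.985 F [-2.6 -1.3 -0.2] Tz 0.067 e6 -1.1104
t 22.47 yaw(y) -1.348 q6 1.105 F [-2.5 -1.1  0.6] Tz 0.094 e6 -1.1116
```

```bash
for i in 1 2 3 4 5 6 7 8 9 10 11 12;do python3 -m handwheel '[{"tx":0,"ty":0,"tz":0.08,"roll":0.12}]' >/dev/null; python3 s.py >>log; tail -1 log | cut -c1-8,35-95;done
```

```text
t 22.55 yaw(y) -1.468 q6 1.225 F [-2.4 -0.5 -0.3] Tz 0.021 e6 -1.1126
t 22.63 yaw(y) -1.588 q6 1.345 F [-2.6 -0.3 -0. ] Tz 0.087 e6 -1.1130
t 22.72 yaw(y) -1.708 q6 1.465 F [-1.8  0.2  0.4] Tz 0.060 e6 -1.1143
t 22.80 yaw(y) -1.828 q6 1.585 F [-2.6  0.3  0.4] Tz 0.082 e6 -1.1152
t 22.88 yaw(y) -1.948 q6 1.705 F [-2.7  1.2  0.4] Tz 0.099 e6 -1.1029
t 22.97 yaw(y) -2.068 q6 1.825 F [-4.4  1.5  0.3] Tz 0.070 e6 -1.0739
t 23.05 yaw(y) -2.188 q6 1.945 F [-3.   1.   0.3] Tz 0.154 e6 -1.0363
t 23.13 yaw(y) -2.308 q6 2.065 F [-3.1  1.6  1.1] Tz 0.242 e6 -0.9957
t 23.22 yaw(y) -2.428 q6 2.185 F [-2.6  1.  -0.5] Tz 0.218 e6 -0.9859
t 23.30 yaw(y) -2.548 q6 2.305 F [-3.   0.9  0.2] Tz 0.224 e6 -0.9361
t 23.38 yaw(y) -2.668 q6 2.425 F [-2.5  0.6  1.1] Tz 0.123 e6 -1.0004
t 23.47 yaw(y) -2.788 q6 2.545 F [-3.4 -0.8  0.8] Tz 0.239 e6 -1.0087
```

```bash
python3 - <<'E'
from h import *
Fs=[];Ts=[]
for i in range(6):
    a,d,c=grab('side') if i%2 else grab('wrist')
    o=ctrl.get_obs();Fs.append(o['contact_force']);Ts.append(o['wrist_torque'])
    if i%2:S=(a,d,c)
    else:W=(a,d,c)
print(np.mean(Fs,0).round(2),np.mean(Ts,0).round(3),np.std(Ts,0).round(3),o['opening'],o['grip_force'],o['effort'][5],o['q'][5],o['tool_pos'])
np.savez('s3.npz',a=S[0],d=S[1]);
z=np.load('a.npz')
for b,dd in((z['b'],z['d2']),(S[0],S[1])):
    c=S[2]
    h=cv2.cvtColor(b,cv2.COLOR_RGB2HSV);v,u=np.mgrid[0:384,0:512];uv=np.c_[u.ravel(),v.ravel()];P=pts(c,uv,dd.ravel())
    box=(abs(P[:,0]-.67)<.15)&(abs(P[:,1]+.09)<.06)
    blue=((h[...,0]>100)&(h[...,0]<130)&(h[...,1]>110)).ravel()&box
    org=((h[...,0]<18)&(h[...,1]>170)&(h[...,2]>150)).ravel()&box&(P[:,2]<.1)
    print('blue z top',np.percentile(P[blue,2],[50,90,97]).round(4),'n',blue.sum(),'orange',org.sum(),P[org].mean(0).round(4) if org.any() else '', uv[org].mean(0) if org.any() else '',np.percentile(P[org,2],[10,50,90]).round(4) if org.any() else '')
# arm top from initial top view
p=optics.camera_params('top');c=(np.array(p['mtx']),p['k1'],np.array(p['extrinsics']));h=cv2.cvtColor(z['a'],cv2.COLOR_RGB2HSV)
P=pts(c,uv,z['d'].ravel());m=((h[...,0]>100)&(h[...,0]<130)&(h[...,1]>120)).ravel()&(abs(P[:,0]-.69)<.06)&(abs(P[:,1]+.09)<.05)
print('top arm z',np.percentile(P[m,2],[10,50,90]).round(4),m.sum(),'y range',P[m][:,1].min(),P[m][:,1].max())
E
```

```text
[-0.43  0.01 -0.08] [-0.026  0.045 -0.002] [0.027 0.066 0.036] 0.05396964236902744 0.07518028607591987 -0.007276640099007636 2.5371235535946752 [ 0.63665823 -0.08146613  0.15386963]
blue z top [0.146  0.1468 0.1468] n 7 orange 5 [ 0.6301 -0.0711  0.0457] [247.  191.6] [0.044  0.0442 0.0487]
blue z top [0.1446 0.1452 0.1455] n 6 orange 11 [ 0.6314 -0.0681  0.0459] [246.54545455 192.09090909] [0.044  0.046  0.0482]
top arm z [0.1366 0.1393 0.1425] 119 y range -0.09686915308583703 -0.0674292791185447
```

```bash
for i in 1 2 3 4 5 6 7 8;do python3 -m handwheel '[{"tx":0,"ty":0,"tz":0.02,"roll":0.03}]' >/dev/null; python3 s.py >>log; tail -1 log | cut -c1-8,35-;done
```

```text
t 23.85 yaw(y) -2.811 q6 2.568 F [-0.1 -0.5 -0.7] Tz 0.071 e6 -0.4260 dq6 0.385
t 23.93 yaw(y) -2.842 q6 2.599 F [ 0.   0.2 -0.3] Tz 0.065 e6 -0.2541 dq6 0.357
t 24.02 yaw(y) -2.872 q6 2.629 F [ 0.2 -0.3 -0.6] Tz 0.056 e6 -0.2386 dq6 0.357
t 24.10 yaw(y) -2.902 q6 2.659 F [-0.3 -0.7 -1.3] Tz 0.175 e6 -0.1532 dq6 0.354
t 24.18 yaw(y) -2.932 q6 2.689 F [ 0.  -1.2 -1. ] Tz 0.131 e6 -0.1520 dq6 0.356
t 24.27 yaw(y) -2.962 q6 2.719 F [-0.7 -1.  -0.9] Tz 0.123 e6 -0.1481 dq6 0.357
t 24.35 yaw(y) -2.992 q6 2.749 F [-1.1 -1.4 -0.1] Tz 0.092 e6 -0.2138 dq6 0.357
t 24.43 yaw(y) -3.022 q6 2.779 F [-0.1 -1.6  0.6] Tz 0.093 e6 -0.2124 dq6 0.357
```

The clean signal is load ≈ effort6 + 0.826·dq6, which agrees with Tz. The torque rose to about 0.2 N m and then fell back to about 0.08 N m. I'll re-index and watch it closely, a little higher to rule out rubbing on the arm.

```bash
sed -i "s/'dq6 %.3f'%o\['dq'\]\[5\]/'dq6 %.3f LOAD %.3f'%(o['dq'][5],o['effort'][5]+.826*o['dq'][5])/" s.py
python3 -m handwheel '[{"tx":0,"ty":0,"tz":0,"roll":-0.12},{"tx":0,"ty":0,"tz":-20,"roll":0},{"tx":0,"ty":0,"tz":-20,"roll":0},{"tx":0,"ty":0,"tz":0,"roll":-0.12},{"tx":0,"ty":0,"tz":0,"roll":-0.12},{"tx":0,"ty":0,"tz":0,"roll":-0.12},{"tx":0,"ty":0,"tz":0,"roll":-0.12},{"tx":0,"ty":0,"tz":0,"roll":-0.12},{"tx":0,"ty":0,"tz":0,"roll":-0.12},{"tx":0,"ty":0,"tz":0,"roll":-0.12},{"tx":0,"ty":0,"tz":0,"roll":-0.12},{"tx":0,"ty":0,"tz":0,"roll":-0.12}]' >/dev/null; python3 s.py
python3 -m handwheel '[{"tx":0,"ty":0,"tz":0,"roll":-0.12},{"tx":0,"ty":0,"tz":0,"roll":-0.12},{"tx":0,"ty":0,"tz":0,"roll":-0.12},{"tx":0,"ty":0,"tz":0,"roll":-0.12},{"tx":0,"ty":0,"tz":0,"roll":-0.12},{"tx":0,"ty":0,"tz":0,"roll":-0.12},{"tx":0,"ty":0,"tz":0,"roll":-0.12},{"tx":0,"ty":0,"tz":0,"roll":-0.12},{"tx":0,"ty":0,"tz":0,"roll":-0.12},{"tx":0,"ty":0,"tz":0,"roll":-0.12}]' >/dev/null; python3 s.py
python3 -m handwheel '[{"tx":0,"ty":0,"tz":0,"roll":-0.12},{"tx":0,"ty":0,"tz":0,"roll":-0.12},{"tx":0,"ty":0,"tz":0,"roll":-0.12},{"tx":0,"ty":0,"tz":0,"roll":-0.12},{"tx":0,"ty":0,"tz":0,"roll":-0.12},{"tx":0,"ty":0,"tz":0,"roll":-0.12},{"tx":0,"ty":0,"tz":0,"roll":-0.12},{"tx":0,"ty":0,"tz":0,"roll":-0.12},{"tx":0,"ty":0,"tz":0,"roll":0},{"tx":0,"ty":0,"tz":0,"roll":0}]' >/dev/null
python3 s.py; python3 - <<'E'
from h import *
plan([.6355,-.082,.156])
a,d,c=grab('wrist');v,u=np.mgrid[60:384,60:460];uv=np.c_[u.ravel(),v.ravel()];P=pts(c,uv,d[60:384,60:460].ravel())
rgb=a[60:384,60:460].reshape(-1,3).astype(int)
m=(P[:,2]>.155)&(P[:,2]<.182)&(np.hypot(P[:,0]-.6355,P[:,1]+.082)<.068)&(rgb.min(1)>70)&(np.ptp(rgb,axis=1)<50)
q=P[m,:2]-P[m,:2].mean(0);_,S,V=np.linalg.svd(q,full_matrices=False);print('bar n',m.sum(),'dir deg',np.degrees(np.arctan2(V[0,1],V[0,0])),'z',np.percentile(P[m,2],[10,50,90]).round(4),'mean',P[m].mean(0).round(4))
# rail top & pad
h=cv2.cvtColor(a,cv2.COLOR_RGB2HSV)[60:384,60:460];o=((h[...,0]<18)&(h[...,1]>180)&(h[...,2]>170)).ravel()&(P[:,2]<.1);print('orange',o.sum(),P[o].mean(0).round(4) if o.any() else '')
E
```

```text
t 25.43 [ 0.6367 -0.0815  0.1938] yaw(y) -1.815 q6 1.572 F [ 0.4 -0.3  0.9] Tz 0.002 e6 1.1856 dq6 -1.424 LOAD 0.009
t 26.27 [ 0.6367 -0.0815  0.1938] yaw(y) -0.615 q6 0.372 F [0.4 0.4 0.6] Tz -0.005 e6 1.1855 dq6 -1.424 LOAD 0.009
t 27.10 [ 0.6366 -0.0814  0.1938] yaw(y) 0.336 q6 -0.579 F [-0.1  0.  -0.5] Tz 0.021 e6 -0.1191 dq6 0.009 LOAD -0.112
tool d mm [-0.2 -1.2 37.8] per row [-0.01 -0.1   3.15] len 37.8
bar n 3425 dir deg -24.293963122336063 z [0.1754 0.1791 0.1806] mean [ 0.6273 -0.0759  0.1779]
orange 68 [ 0.6316 -0.0771  0.0486]
```

```bash
python3 -m handwheel '[{"tx":0,"ty":-1,"tz":15,"roll":0},{"tx":0,"ty":0,"tz":15,"roll":0},{"tx":0,"ty":0,"tz":4,"roll":0},{"tx":0,"ty":0,"tz":0,"roll":0}]' >/dev/null; python3 s.py
python3 -m handwheel '[{"tx":0,"ty":0,"tz":0.05,"roll":0.08},{"tx":0,"ty":0,"tz":0.05,"roll":0.08}]'>/dev/null
for i in 1 2 3 4 5 6 7 8 9 10;do python3 -m handwheel '[{"tx":0,"ty":0,"tz":0.05,"roll":0.08}]' >/dev/null; python3 s.py >>log; tail -1 log | cut -c1-8,35-;done
```

```text
t 27.48 [ 0.6334 -0.0812  0.1556] yaw(y) 0.338 q6 -0.582 F [-0.4 -0.5 -0.2] Tz -0.006 e6 0.0039 dq6 -0.004 LOAD 0.001
t 27.73 yaw(y) 0.094 q6 -0.338 F [ 0.  -0.3 -0.7] Tz 0.119 e6 -0.6664 dq6 0.945 LOAD 0.114
t 27.82 yaw(y) 0.014 q6 -0.258 F [0.  0.3 0.5] Tz 0.273 e6 -0.5228 dq6 0.945 LOAD 0.258
t 27.90 yaw(y) -0.066 q6 -0.178 F [-0.9 -1.2 -0.5] Tz 0.185 e6 -0.6367 dq6 0.952 LOAD 0.149
t 27.98 yaw(y) -0.146 q6 -0.098 F [-1.4 -0.1 -0.1] Tz 0.277 e6 -0.5053 dq6 0.946 LOAD 0.276
t 28.07 yaw(y) -0.225 q6 -0.019 F [ 0.1 -1.6  0.1] Tz 0.327 e6 -0.4520 dq6 0.949 LOAD 0.332
t 28.15 yaw(y) -0.306 q6 0.062 F [-1.1 -1.7  0.1] Tz 0.320 e6 -0.4783 dq6 0.946 LOAD 0.303
t 28.23 yaw(y) -0.385 q6 0.141 F [-2.6 -0.9  0.3] Tz 0.415 e6 -0.3778 dq6 0.949 LOAD 0.406
t 28.32 yaw(y) -0.466 q6 0.222 F [-1.6 -1.7  0.8] Tz 0.406 e6 -0.4878 dq6 0.947 LOAD 0.294
t 28.40 yaw(y) -0.545 q6 0.301 F [-1.  -2.1  0.6] Tz 0.446 e6 -0.3271 dq6 0.947 LOAD 0.455
t 28.48 yaw(y) -0.625 q6 0.381 F [-3.2 -3.   1.2] Tz 0.429 e6 -0.4983 dq6 0.949 LOAD 0.286
```

Torque readings are high at this speed and chatter. I'll make a slow check before going any further.

```bash
python3 -m handwheel '[{"tx":0,"ty":0,"tz":0,"roll":0},{"tx":0,"ty":0,"tz":0,"roll":0}]'>/dev/null;python3 s.py|cut -c1-8,35-; for i in 1 2 3 4 5 6 7 8 9;do python3 -m handwheel '[{"tx":0,"ty":0,"tz":0,"roll":0.015}]' >/dev/null; python3 s.py >>log; tail -1 log | cut -c1-8,35-;done
```

```text
t 28.65 yaw(y) -0.620 q6 0.376 F [-3.1 -3.3  0.5] Tz 0.163 e6 0.2054 dq6 -0.001 LOAD 0.205
t 28.73 yaw(y) -0.636 q6 0.392 F [-4.3 -3.4  0.3] Tz 0.265 e6 0.0163 dq6 0.205 LOAD 0.185
t 28.82 yaw(y) -0.652 q6 0.408 F [-3.7 -3.7  0.9] Tz 0.263 e6 0.0943 dq6 0.183 LOAD 0.246
t 28.90 yaw(y) -0.667 q6 0.423 F [-4.9 -3.   1.5] Tz 0.274 e6 0.1242 dq6 0.178 LOAD 0.272
t 28.98 yaw(y) -0.682 q6 0.438 F [-4.3 -3.5  1.3] Tz 0.323 e6 0.1286 dq6 0.178 LOAD 0.276
t 29.07 yaw(y) -0.697 q6 0.453 F [-4.9 -4.4  2. ] Tz 0.266 e6 0.1327 dq6 0.179 LOAD 0.281
t 29.15 yaw(y) -0.712 q6 0.468 F [-2.2 -3.5  1.2] Tz 0.123 e6 -0.0113 dq6 0.184 LOAD 0.140
t 29.23 yaw(y) -0.728 q6 0.484 F [-1.8 -1.9  0.8] Tz 0.132 e6 -0.0634 dq6 0.184 LOAD 0.088
t 29.32 yaw(y) -0.743 q6 0.499 F [-2.4 -2.3 -0.4] Tz 0.086 e6 -0.0763 dq6 0.181 LOAD 0.073
t 29.40 yaw(y) -0.758 q6 0.514 F [-3.3 -2.6  0.7] Tz 0.017 e6 -0.0395 dq6 0.179 LOAD 0.109
```

```bash
cat > bar.py <<'E'
from h import *
a,d,c=grab('wrist');o=ctrl.get_obs();M=R.from_rotvec(o['tool_rot']).as_matrix()
v,u=np.mgrid[60:384,60:460];uv=np.c_[u.ravel(),v.ravel()];P=pts(c,uv,d[60:384,60:460].ravel());rgb=a[60:384,60:460].reshape(-1,3).astype(int)
# near half of the bar: annulus outside hub, away from fingers
Q=P[:,:2]-[.6355,-.082];L=Q@M[:2,:2]
m=(P[:,2]>.155)&(P[:,2]<.186)&(np.hypot(*Q.T)>.016)&(np.hypot(*Q.T)<.048)&(L[:,0]>.008)&(rgb.min(1)>60)&(np.ptp(rgb,axis=1)<60)
q=P[m,:2];l=cv2.fitLine(q.astype(np.float32),cv2.DIST_HUBER,0,.001,.001).ravel()
print('BAR n',m.sum(),'angle %.3f'%(np.arctan2(l[1],l[0])),'phi rel tool y %.3f'%((np.arctan2(M[1,1],M[0,1])-np.arctan2(l[1],l[0]))%np.pi),'open %.4f grip %.2f'%(o['opening'],o['grip_force']),'Tz %.3f e6 %.3f'%(o['wrist_torque'][2],o['effort'][5]))
E
python3 bar.py; for i in 1 2 3 4 5 6;do python3 -m handwheel '[{"tx":0,"ty":0,"tz":0,"roll":0.015}]' >/dev/null; python3 s.py >>log; tail -1 log | cut -c1-8,35-;done; python3 bar.py
```

```text
BAR n 2234 angle -0.919 phi rel tool y 0.161 open 0.0538 grip 1.47 Tz 0.101 e6 0.140
t 29.53 yaw(y) -0.773 q6 0.529 F [-4.  -3.1  1.2] Tz 0.113 e6 -0.0670 dq6 0.194 LOAD 0.093
t 29.62 yaw(y) -0.788 q6 0.544 F [-5.2 -5.2  0.6] Tz 0.200 e6 0.0248 dq6 0.178 LOAD 0.172
t 29.70 yaw(y) -0.803 q6 0.559 F [-5.5 -4.8  1. ] Tz 0.218 e6 0.1306 dq6 0.175 LOAD 0.275
t 29.78 yaw(y) -0.818 q6 0.574 F [-4.3 -2.8  1.5] Tz 0.252 e6 0.1464 dq6 0.178 LOAD 0.293
t 29.87 yaw(y) -0.833 q6 0.589 F [-5.3 -3.7  1.9] Tz 0.265 e6 0.1476 dq6 0.177 LOAD 0.294
t 29.95 yaw(y) -0.848 q6 0.604 F [-4.4 -3.3  1.5] Tz 0.267 e6 0.1502 dq6 0.177 LOAD 0.296
BAR n 2182 angle -0.988 phi rel tool y 0.140 open 0.0541 grip 3.87 Tz 0.221 e6 0.300
```

```bash
for i in 1 2 3 4 5 6 7 8 9 10;do python3 -m handwheel '[{"tx":0,"ty":0,"tz":0,"roll":0.004}]' >/dev/null; python3 s.py >>log; tail -1 log | cut -c1-8,35-;done; python3 bar.py;python3 bar.py
```

```text
t 30.08 yaw(y) -0.851 q6 0.607 F [-5.  -3.7  0.7] Tz 0.265 e6 0.2091 dq6 0.048 LOAD 0.249
t 30.17 yaw(y) -0.855 q6 0.611 F [-5.  -4.   1.3] Tz 0.267 e6 0.2120 dq6 0.047 LOAD 0.251
t 30.25 yaw(y) -0.859 q6 0.615 F [-5.9 -4.2  1.9] Tz 0.249 e6 0.2134 dq6 0.048 LOAD 0.253
t 30.33 yaw(y) -0.863 q6 0.619 F [-5.5 -3.6  1.7] Tz 0.222 e6 0.2128 dq6 0.048 LOAD 0.252
t 30.42 yaw(y) -0.867 q6 0.623 F [-4.8 -3.4  0.8] Tz 0.231 e6 0.2137 dq6 0.046 LOAD 0.252
t 30.50 yaw(y) -0.872 q6 0.628 F [-2.7 -2.2  0.6] Tz 0.085 e6 0.0739 dq6 0.052 LOAD 0.117
t 30.58 yaw(y) -0.876 q6 0.632 F [-2.  -1.  -0.1] Tz 0.099 e6 0.0269 dq6 0.048 LOAD 0.067
t 30.67 yaw(y) -0.880 q6 0.636 F [ 0.  -0.9 -0.5] Tz 0.030 e6 0.0003 dq6 0.047 LOAD 0.039
t 30.75 yaw(y) -0.884 q6 0.640 F [-1.2  0.1 -0.9] Tz 0.021 e6 -0.0209 dq6 0.046 LOAD 0.017
t 30.83 yaw(y) -0.887 q6 0.644 F [-0.8 -1.   0.2] Tz 0.039 e6 -0.0010 dq6 0.046 LOAD 0.037
BAR n 2265 angle -1.022 phi rel tool y 0.135 open 0.0541 grip 0.44 Tz 0.008 e6 0.030
BAR n 2267 angle -1.026 phi rel tool y 0.138 open 0.0538 grip 0.52 Tz 0.045 e6 0.064
```

The slow sliding torque is about 0.24 to 0.25 N m, which puts the pad load near 55–60 N, and the angle since first contact agrees. That is snug, so I let go, retreat and check.

```bash
python3 -m handwheel '[{"tx":0,"ty":0,"tz":0,"roll":-0.1},{"tx":0,"ty":0,"tz":0,"roll":-0.1},{"tx":0,"ty":0,"tz":-20,"roll":0},{"tx":0,"ty":0,"tz":-30,"roll":0},{"tx":0,"ty":0,"tz":-35,"roll":0},{"tx":0,"ty":0,"tz":-35,"roll":0},{"tx":0,"ty":0,"tz":-35,"roll":0},{"tx":0,"ty":0,"tz":0,"roll":0}]' >/dev/null
python3 -c "
from h import *
st();plan([.45,-.1,.32],6)"
```

```text
t 31.6 tcp [ 0.6389 -0.082   0.3249] x [0.634 0.773 0.008] z [ 0.016 -0.003 -1.   ] q [-2.440e-01  4.900e-02  1.463e+00  1.000e-03  1.613e+00  4.430e-01] F [-0.19 -0.2   2.1 ] T [ 0.047 -0.03   0.006] op 0.054
tool d mm [-133.7 -134.7    1.9] per row [-22.28 -22.45   0.31] len 189.8
```

```bash
python3 -m handwheel '[{"tx":-22,"ty":-22,"tz":0,"roll":0},{"tx":-22,"ty":-22,"tz":0,"roll":0},{"tx":-22,"ty":-22,"tz":0,"roll":0},{"tx":-22,"ty":-22,"tz":0,"roll":0},{"tx":-22,"ty":-22,"tz":0,"roll":0},{"tx":-22,"ty":-22,"tz":0,"roll":0},{"tx":0,"ty":0,"tz":0,"roll":0}]' >/dev/null
python3 - <<'E'
from h import *
st();z=np.load('a.npz')
p=optics.camera_params('top');c=(np.array(p['mtx']),p['k1'],np.array(p['extrinsics']));v,u=np.mgrid[0:384,0:512];uv=np.c_[u.ravel(),v.ravel()]
a,d,_=grab('top');s,ds,cs=grab('side')
diff=np.abs(a.astype(int)-z['a']).sum(2)
for n,(x,y,w,h) in dict(bottle=(185,160,30,32),tape=(338,188,22,34),mallet=(366,214,96,58),sdrv=(102,222,64,38),dogL=(247,160,9,9),dogR=(305,169,9,9)).items():print(n,diff[y:y+h,x:x+w].mean().round(1))
for cc,im,dd in((c,a,d),(cs,s,ds)):
    P=pts(cc,uv,dd.ravel());m=(P[:,2]>.034)&(P[:,2]<.052)&(P[:,0]>.47)&(P[:,0]<.72)&(abs(P[:,1]+.06)<.18)&(im.reshape(-1,3).astype(int)@[1,1,1]<330)
    print(m.sum(),cv2.minAreaRect((P[m][:,:2]*1000).astype(np.float32)))
# far edge fit in top image: farthest dark pixel along board x, per y-bin, vs dog line
ax=np.array([.9876,-.157]);ay=np.array([.157,.9876]);o=np.array([.668,-.071])
P=onz(c,uv,.044)[:,:2]-o;X=P@ax;Y=P@ay;dark=(a.reshape(-1,3).astype(int)@[1,1,1]<330)&(d.ravel()>0)
for y0 in(-.11,-.08,.08,.11):
    k=(abs(Y-y0)<.008)&dark&(X<.02)&(X>-.12);print(y0,'far edge x',np.percentile(X[k],98).round(4))
E
```

```text
t 32.18 tcp [ 0.4467 -0.0999  0.3143] x [0.635 0.772 0.   ] z [ 0.001 -0.    -1.   ] q [-0.383 -0.397  1.873  0.     1.665  0.305] F [ 0.6  -0.32  0.23] T [-0.033  0.014  0.012] op 0.0541
bottle 7.7
tape 185.3
mallet 6.4
sdrv 40.2
dogL 59.1
dogR 32.6
2396 ((593.3728637695312, -42.270904541015625), (293.9054870605469, 140.0285186767578), 80.72268676757812)
749 ((592.4634399414062, -38.909576416015625), (299.1517028808594, 139.21994018554688), 80.53515625)
-0.11 far edge x -0.015
-0.08 far edge x -0.0136
0.08 far edge x -0.0113
0.11 far edge x -0.012
```

```bash
python3 - <<'E'
from h import *
z=np.load('a.npz');a,d,_=grab('top');s,ds,_=grab('side')
def cen(im,lo,hi,x,y,w,h):
    m=cv2.inRange(cv2.cvtColor(im,cv2.COLOR_RGB2HSV)[y:y+h,x:x+w],lo,hi);q=np.argwhere(m)
    return len(q),(q.mean(0)[::-1]+[x,y]).round(1) if len(q) else None
for n,i,j in(('top',z['a'],a),('side',z['b'],s)):
    b=(325,175,50,60) if n=='top' else (255,140,35,40)
    r=(120,225,50,40) if n=='top' else (270,285,60,80)
    for im in(i,j):print(n,'yellow',cen(im,(22,150,120),(34,255,255),*b),'red',cen(im,(0,200,120),(5,255,255),*r))
E
```

```text
top yellow (156, array([346.3, 203.9])) red (0, None)
top yellow (12, array([348.5, 194.7])) red (0, None)
side yellow (200, array([271.7, 156.1])) red (313, array([307.6, 308.8]))
side yellow (200, array([271.7, 156.1])) red (306, array([307.6, 309. ]))
```

Nothing else has moved: the tape in the top view is only hidden by the arm, and the side view is identical. I'm handing in.

```bash
python3 -c "
from station import ctrl
print(ctrl.finish_job())"
```

```text
the job is handed in; nothing more can be done
None
```

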